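# Fetch the pot from behind the mill and the jar

## Task

The low red-lidded pot stands at the back of the wooden caddy, hemmed in by the tall pepper mill and the spice jar. First stand the mill and the jar on the wooden board, then take out the pot and stand it wholly on the round cork mat, in the middle, and only then put the mill and the jar back, each upright in the middle of the very compartment it came from. Leave the tealight in the caddy and the other things on the worktop where they are.

Things in the scene. Friction and masses are not known exactly. Their poses are not given: they have to be found in the camera images.
- pot: Low round pot with a red screw lid, 58 mm in diameter, 50 mm high, about 0.09 kg, upright, in the back right compartment of the caddy (x = +41, y = -41 mm in its frame). Origin: centre of its underside, z up.
- mill: Tall turned pepper mill of dark brown wood, 58 mm in diameter at the foot, 170 mm high, about 0.18 kg, upright in the caddy, either beside the pot (back left compartment) or in front of it (front right). Its head, round and 49 mm in diameter, spans 123 to 159 mm above the foot and does not turn; a 12 mm knob tops it. Below that the body is at most 58 mm wide. Origin: centre of its underside, z up.
- jar: Glass spice jar with a light grey lid and brown label, 44 mm in diameter, 109 mm high, about 0.11 kg, upright in the caddy, either beside the pot or in front of it (the place that the mill does not have). The lid, 44 mm in diameter, spans 88 to 109 mm above the foot. Origin: centre of its underside, z up.
- caddy: Light wooden caddy fixed to the worktop, 172 x 172 mm, 16 mm high, with a floor 6 mm thick, outer walls 5 mm thick and a cross of dividers 4 mm thick whose top is 12 mm above the worktop. It has four compartments, about 79 mm square, with centres at x = +-41 mm, y = +-41 mm in its frame. Origin: centre of its underside; x points to its back (away from the robot), y to its left, z up; turned by up to 0.2 rad.
- board: Brown wooden board fixed to the worktop, 110 mm (its x, away from the robot) by 200 mm (its y, to the left), 12 mm thick, empty at the start: the side area for the mill and the jar. Origin: centre of its underside, z up; turned by up to 0.12 rad. A dish drainer about 115 mm high stands 0.5 m ahead of the robot, behind the board.
- mat: Round cork mat fixed to the worktop, 90 mm in diameter, 6 mm thick: the place for the pot. Origin: centre of its underside, z up. A shut wall cabinet hangs behind the mat and the caddy, its front 0.6 m ahead of the robot, its underside 0.45 m above the worktop.
- candle: White tealight, 38 mm in diameter, 15 mm high, in the fourth compartment of the caddy, front left. Leave it alone. Origin: centre of its underside.
- tin: White food tin, 57 mm in diameter, 72 mm high, standing in front of the dish drainer. Leave it alone. Origin: centre of its underside.
- dropper: Small brown bottle with a black dropper top, 33 mm in diameter, 102 mm high, standing behind the work. Leave it alone. Origin: centre of its underside.
- spread: Brown jar of spread with a white lid, 50 mm in diameter, 90 mm high, standing behind the work. Leave it alone. Origin: centre of its underside.
Mind the look-alikes: they are no part of the job. Leave any black look-alike of the pot alone.

How it is judged:
By the outcome, as a careful person would: the job done as asked, in the order asked, and still so for the second after the job is handed in, with the robot touching nothing.
It also fails if it takes over 141 s, if anything falls off the work surface, if the arm or the gripper's body presses on something with over 40 N, if the wrist force passes 120 N, or if a joint passes its speed limit or range.

## Robot

A 6-joint arm with a two-finger parallel gripper is mounted at the origin on a cart in front of the work surface, level with it; the furniture and walls round the work are solid. World frame = base frame: x ahead of the robot, y to its left, z up, the work surface at z = 0. Lengths are in m, angles in rad, forces in N, time in s.
With the tool pointing down it reaches from about 0.3 to 0.75 m from the base axis. Payload 8.5 kg.
Tool frame: the origin (TCP) lies at the very end of the fingers, on their centre line; the grasp point (between the pads) lies 19 mm behind it; z points along the fingers, y is the line along which they close (so a half turn about z gives the same grasp; the last joint's range is limited). The gripper opens to 88 mm and grips with 3 to 60 N. Pads are 18 mm wide; open, the fingers measure 123 mm over their backs; the gripper's body (75 mm by 187 mm) begins 45 mm behind the grasp point.
Start: joints at [0.984, 0.381, 1.297, -0, 1.464, -0.215], TCP at [0.2, 0.512, 0.239] pointing down, gripper open.
Joint ranges: [-3.11, 3.11], [-0.89, 2.33], [0.22, 2.48], [-1.42, 4.56], [0.17, 2.85], [-2.88, 2.88]. Speed limits (rad/s): [2.39, 2.39, 3.14, 3.14, 3.14, 3.14].

## Interface

Orientations are given as a unit quaternion [w, x, y, z].
In Python, from bench import r gives the robot as it stands.
- The arm moves only by the tool move_arm, never from a script. Its argument "targets" is one flat list of numbers, 6 for each row, row after row: the shift along the tool's x, y, z in m, then the turn, a rotation vector about the tool's x, y, z in rad. In form: [tx, ty, tz, ax, ay, az, tx, ty, tz, ax, ay, az, ...]. A call has 1 to 10 rows; each row shifts and turns the commanded pose from where the row before left it, along the tool's axes as they then stand; what a row does not reach is not made up. A row lasts 1/12 s, in which the tool goes at most 41.7 mm and 7.16 degrees, less where a joint would pass 70% of its speed; a pose out of reach is approached as far as the arm can. A call is refused whole if a number of a shift passes 0.0417 or a number of a turn 0.125, either way. A call with a gripper value outside its range is refused whole. "fingers" is the gripper command: -1 is shut, 1 is fully open, values between are in proportion, set as the call begins (left out, the last holds). The fingers move at their own pace and stop on an object; "grip_force" is the grip in N (left out, the last holds). Time passes only in rows, so rows that do not move let the fingers close. It gives the time, the measured TCP pose, the force, the opening and the grip force at its end, in the units of the state.
- r.sense(): the state, without advancing time (a new reading comes with each control period).
- r.snapshot(name): name is "scene" or "top" or "wrist"; returns a dict with "color" (420x560x3 uint8, red, green, blue), "fx", "fy", "cx", "cy" (pixels), "R" (3x3) and "t" (3): a world point X has camera coordinates R X + t; the wrist camera has in their place "tool_from_camera" (4x4, takes a point from camera to tool coordinates, whose origin is the TCP and whose axes are the flange's). Camera axes: x right, y down, z forward; pixel columns grow to the right and rows downward; lengths in m; the calibration is good to about 2 mm. A picture is of the moment at which its call begins: read the wrist's pose just before it. There is no depth.
- r.hand_in(): hands the job in; it is judged then, once.
The state is a dict: "time": time; "qpos": joint angles; "qvel": joint speeds; "joint_torque": joint torques, N m; "ee_pos": TCP position; "tool_rot": TCP orientation; "contact_force": force on the tool from outside, world axes, zero at the start; "wrist_torque": the same for the moment, N m; "finger_gap": finger opening in m; "finger_force": force on a finger pad.
Only numpy, scipy, OpenCV 4.12 (cv2) and the standard library are available. Lean on these libraries where they do the work, as an engineer would, in place of code of your own. Each camera call takes 0.05 s, during which the arm holds its last target. There are 200 camera calls.

## Working session

There is one attempt and no reset: what is moved stays moved. The work goes in short steps, Python scripts to look and compute and a tool call to move; the robot and the scene stay as the last step left them, time stands still between calls to the robot, and variables do not carry over. Pictures are saved under pics/ and viewed, at most 14 in all, crops included, and the job is handed in when it is done.

Besides the shell and the picture viewer there is one more tool, called after ">>>" as name(argument=value, ...) on one line, values as JSON. move_arm: Moves the arm, as the interface text tells. Its arguments: {"type":"object","properties":{"targets":{"type":"array","items":{"type":"number"}},"fingers":{"type":"number"},"grip_force":{"type":"number"}},"required":["targets"]}

```bash
ls; mkdir -p pics; python3 - <<'E'
from bench import r
import cv2,json,numpy as np
s=r.sense();print({k:np.round(v,3).tolist() for k,v in s.items()})
for n in("scene","top"):
    p=r.snapshot(n);cv2.imwrite(f"pics/{n}0.png",p["color"][...,::-1]);print(n,{k:np.round(v,4).tolist() for k,v in p.items() if k!="color"})
E
```

```text
pics
{'time': 0.0, 'qpos': [0.984, 0.381, 1.298, -0.0, 1.464, -0.215], 'qvel': [0.001, -0.0, -0.001, 0.001, -0.0, -0.0], 'joint_torque': [0.0, -43.794, -22.456, 0.071, 0.035, -0.0], 'ee_pos': [0.2, 0.512, 0.238], 'tool_rot': [-0.0, 0.185, 0.983, -0.001], 'contact_force': [1.222, -0.516, 0.445], 'wrist_torque': [-0.005, -0.023, 0.014], 'finger_force': 0.0, 'finger_gap': 0.088}
scene {'fx': 458.5768, 'fy': 458.5768, 'cx': 287.5476, 'cy': 206.6278, 'R': [[0.5121, -0.8588, -0.018], [-0.3587, -0.1948, -0.9129], [0.7804, 0.4739, -0.4078]], 't': [-0.3115, 0.2239, 0.6826]}
top {'fx': 511.648, 'fy': 511.648, 'cx': 273.0725, 'cy': 205.4839, 'R': [[-0.0706, -0.9975, -0.001], [-0.9759, 0.0693, -0.207], [0.2066, -0.0136, -0.9783]], 't': [-0.0165, 0.5397, 1.3704]}
```

View pics/scene0.png

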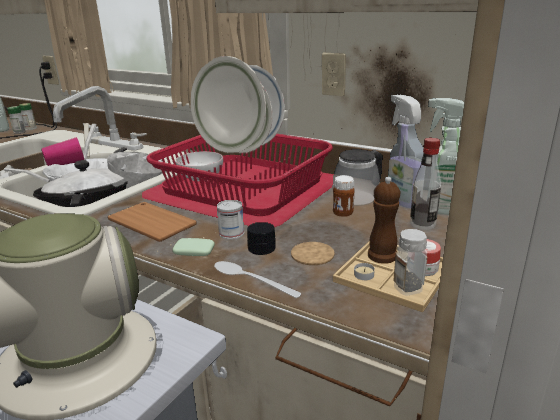

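View pics/top0.png

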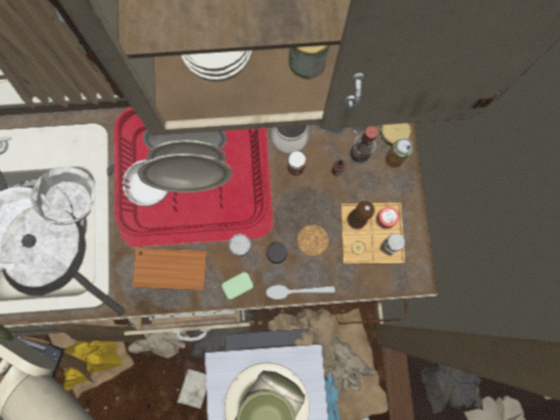

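The scene view shows the mill at back left of the caddy (385,220), the jar at front right (410,262) and the pot behind it (430,255). In the top view the board is near (170,268), the mat near (313,240), and the caddy spans about (342–405, 203–264).

```bash
cat >h.py <<'E'
import numpy as np,cv2
from bench import r
def ray(p,uv,z,R=None,t=None):
    R=np.array(p["R"]) if R is None else R;t=np.array(p["t"]) if t is None else t
    d=R.T@np.array([(uv[0]-p["cx"])/p["fx"],(uv[1]-p["cy"])/p["fy"],1]);c=-R.T@t
    return (c+d*(z-c[2])/d[2])[:2]
def blob(mask,box):
    x0,y0,x1,y1=box;m=np.zeros(mask.shape,np.uint8);m[y0:y1,x0:x1]=mask[y0:y1,x0:x1]
    c,_=cv2.findContours(m,cv2.RETR_EXTERNAL,cv2.CHAIN_APPROX_NONE);return max(c,key=cv2.contourArea)[:,0,:].astype(float)
def rect(p,c,z):
    q=np.array([ray(p,u,z) for u in c]);return cv2.minAreaRect((q*1000).astype(np.float32))
E
python3 - <<'E'
from h import *
p=r.snapshot("top");im=p["color"];hsv=cv2.cvtColor(im,cv2.COLOR_RGB2HSV)
for n,u in dict(board=(170,268),mat=(313,240),caddy=(350,255),top=(325,270),lid=(393,216),jar=(397,238)).items(): print(n,hsv[u[1],u[0]],end=' ')
print()
H,S,V=[hsv[...,i].astype(int) for i in range(3)]
cv2.imwrite("pics/c1.png",np.hstack([cv2.resize(im[190:275,335:415],None,fx=5,fy=5,interpolation=2),cv2.resize(im[190:275,290:340],None,fx=5,fy=5,interpolation=2)])[...,::-1])
for n,box,z,m in (("board",(122,238,218,302),.012,(S>125)&(H<16)&(V>70)),("mat",(292,220,334,262),.006,(S>95)&(V>110)),("caddy",(335,195,412,270),.016,(S>70)&(V>140))):
    m=cv2.morphologyEx(m.astype(np.uint8),cv2.MORPH_OPEN,np.ones((3,3)))
    c=blob(m,box);print(n,cv2.contourArea(c.astype(np.int32)),rect(p,c,z))
E
```

```text
board [ 13 147 168] mat [ 16 115 180] caddy [ 18 112 217] top [ 18  44 104] lid [ 45   5 224] jar [ 60   1 204] 
board 2596.5 ((387.802490234375, 247.8484649658203), (197.41360473632812, 108.49911499023438), 83.12578582763672)
mat 723.0 ((439.9686584472656, -158.92398071289062), (85.69631958007812, 86.12857818603516), 85.94159698486328)
caddy 2738.0 ((448.70977783203125, -330.4302062988281), (175.19187927246094, 174.98385620117188), 85.94602966308594)
```

View pics/c1.png

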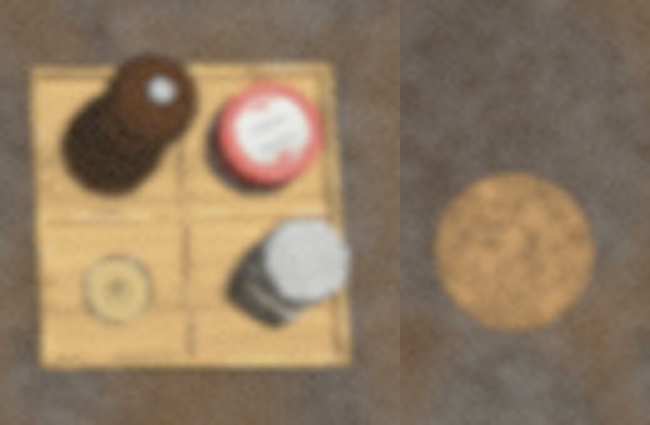

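```bash
python3 - <<'E'
from h import *
p=r.snapshot("top");ps=r.snapshot("scene")
f=lambda x,y:(335+(x+.5)/5-.5,190+(y+.5)/5-.5)
C=np.array([ray(p,f(*q),.016) for q in((32,68),(332,66),(351,367),(43,366))]);print(C.round(4),C.mean(0))
d=C[0]-C[1];d2=C[3]-C[2];d3=C[0]-C[3];d4=C[1]-C[2]
print([np.linalg.norm(v) for v in(d,d2,d3,d4)],[np.arctan2(-v[0],v[1]) for v in(d,d2)],[np.arctan2(v[1],v[0]) for v in(d3,d4)])
for n,q,z in(("mill",(162,90),.176),("jar",(308,260),.115),("pot",(272,132),.056)): print(n,ray(p,f(*q),z))
c=C.mean(0)
for a in(-.07,):
  R=np.array([[np.cos(a),-np.sin(a)],[np.sin(a),np.cos(a)]])
  for q in((.041,.041),(-.041,-.041),(.041,-.041)): print(c+R@q)
# scene check: mill head/jar pixels, rays at given z
hsv=cv2.cvtColor(ps["color"],cv2.COLOR_RGB2HSV)
cv2.imwrite("pics/c2.png",cv2.resize(ps["color"][165:305,325:455],None,fx=4,fy=4,interpolation=2)[...,::-1])
E
```

```text
[[ 0.5386 -0.2503]
 [ 0.5275 -0.4222]
 [ 0.3552 -0.4118]
 [ 0.368  -0.2396]] [ 0.44733843 -0.33097201]
[np.float64(0.17233707870608872), np.float64(0.17257825130857027), np.float64(0.17091437485152683), np.float64(0.17263055591422924)] [np.float64(-0.0640569784939545), np.float64(-0.07399795891955424)] [np.float64(-0.06206459999398529), np.float64(-0.0607367536063022)]
mill [ 0.48948066 -0.29122521]
jar [ 0.4049365  -0.37018911]
pot [ 0.48468661 -0.37363978]
[ 0.49110567 -0.29294007]
[ 0.40357118 -0.36900394]
[ 0.48537036 -0.37473925]
```

View pics/c2.png

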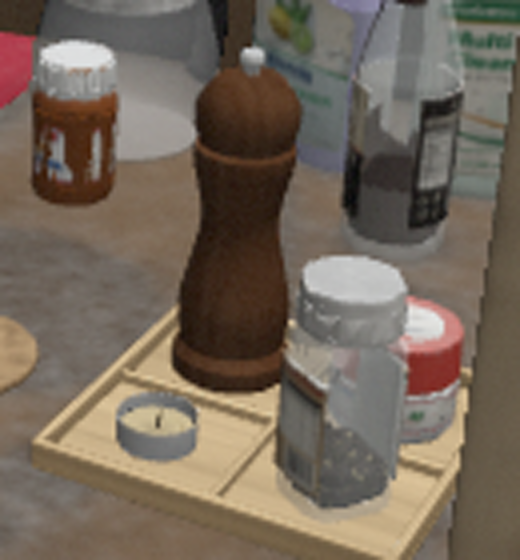

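The crop agrees with the top view: the mill is back left, the jar front right, and the pot behind the jar. Caddy centre is about (0.4475, -0.331) with yaw -0.066. I'll move the jar first, while the wide-open gripper body stays clear of the mill.

>>> move_arm(targets=[0,0,0,0,0,-0.093,0,0,0,0,0,-0.093,0,0,0,0,0,-0.093,0,0,0,0,0,-0.093], fingers=1)

```text
time: 0.58
ee_pos: [0.1998, 0.5124, 0.2386]
tool_rot: [-0.0, -0.002, 1.0, -0.0]
contact_force: [0.1, 0.2, 0.5]
finger_gap: 0.0878
finger_force: 0.0
```

>>> move_arm(targets=[-0.02,-0.03,0,0,0,0,-0.02,-0.03,0,0,0,0,-0.02,-0.03,0,0,0,0,-0.02,-0.03,0,0,0,0,-0.02,-0.03,0,0,0,0,-0.02,-0.03,0,0,0,0,-0.02,-0.03,0,0,0,0,-0.02,-0.03,0,0,0,0,-0.02,-0.03,0,0,0,0,-0.02,-0.03,0,0,0,0])

```text
time: 1.42
ee_pos: [0.4005, 0.2108, 0.2388]
tool_rot: [0.0, -0.0, 1.0, 0.0]
contact_force: [0.7, -0.6, -0.3]
finger_gap: 0.0878
finger_force: 0.0
```

>>> move_arm(targets=[0,-0.035,0,0,0,0,0,-0.035,0,0,0,0,0,-0.035,0,0,0,0,0,-0.035,0,0,0,0,0,-0.035,0,0,0,0,0,-0.035,0,0,0,0,0,-0.035,0,0,0,0,0,-0.035,0,0,0,0,0,-0.035,0,0,0,0,0,-0.035,0,0,0,0])

```text
time: 2.25
ee_pos: [0.3995, -0.1393, 0.2389]
tool_rot: [0.0, 0.0, 1.0, -0.0]
contact_force: [0.7, -0.3, -0.4]
finger_gap: 0.0881
finger_force: 0.0
```

>>> move_arm(targets=[-0.005,-0.033,0,0,0,0,0,-0.033,0,0,0,0,0,-0.033,0,0,0,0,0,-0.033,0,0,0,0,0,-0.033,0,0,0,0,0,-0.033,0,0,0,0,0,-0.032,0,0,0,0,0,0,0,0,0,0])

```text
time: 2.92
ee_pos: [0.4044, -0.3722, 0.2378]
tool_rot: [-0.0, 0.002, 1.0, -0.0]
contact_force: [-1.3, 0.7, -0.9]
finger_gap: 0.0882
finger_force: 0.0
```

```bash
cat >>h.py <<'E'
from scipy.spatial.transform import Rotation as Ro
def wrist():
    s=r.sense();p=r.snapshot("wrist");T=np.eye(4);w,x,y,z=s["tool_rot"]
    T[:3,:3]=Ro.from_quat([x,y,z,w]).as_matrix();T[:3,3]=s["ee_pos"]
    W=np.linalg.inv(T@np.array(p["tool_from_camera"]));p["R"]=W[:3,:3];p["t"]=W[:3,3];return p
def proj(p,X):
    c=np.array(p["R"])@X+p["t"];return p["fx"]*c[0]/c[2]+p["cx"],p["fy"]*c[1]/c[2]+p["cy"]
E
python3 - <<'E'
from h import *
p=wrist();im=p["color"][...,::-1].copy();print(r.sense()["ee_pos"],-p["R"].T@p["t"])
for X in((.4045,-.3695,.115),(.490,-.292,.176),(.485,-.374,.056)):
    u=proj(p,X);print(X,u)
    if 0<u[0]<560 and 0<u[1]<420: cv2.drawMarker(im,tuple(int(round(v)) for v in u),(0,255,0),0,12,1)
cv2.imwrite("pics/w1.png",im)
E
```

```text
[ 0.40450891 -0.36965242  0.23788179] [ 0.32678269 -0.37156264  0.38438942]
(0.4045, -0.3695, 0.115) (np.float64(288.44532754891424), np.float64(204.62932285708504))
(0.49, -0.292, 0.176) (np.float64(406.80576737252056), np.float64(354.77441414020416))
(0.485, -0.374, 0.056) (np.float64(283.28630459370635), np.float64(268.17722234736726))
```

View pics/w1.png

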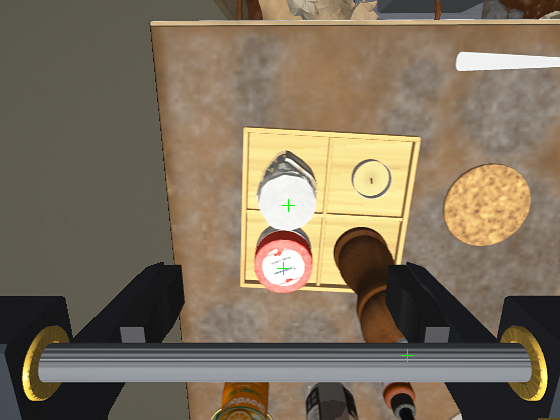

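The wrist view confirms it: the projected marks land on the jar lid (288,205) and the pot lid (283,268). Next I descend and grip the jar lid.

>>> move_arm(targets=[0,0,0.025,0,0,0,0,0,0.025,0,0,0,0,0,0.025,0,0,0,0,0,0.025,0,0,0,0,0,0.02,0,0,0,0,0,0.015,0,0,0,0,0,0.01,0,0,0,0,0,0.006,0,0,0,0,0,0,0,0,0,0,0,0,0,0,0])

```text
time: 3.8
ee_pos: [0.4052, -0.3675, 0.0884]
tool_rot: [0.0, -0.0, 1.0, -0.0]
contact_force: [-0.5, -0.5, 0.1]
finger_gap: 0.0881
finger_force: 0.0
```

>>> move_arm(targets=[0,0,0,0,0,0,0,0,0,0,0,0,0,0,0,0,0,0,0,0,0,0,0,0,0,0,0,0,0,0,0,0,0,0,0,0,0,0,0,0,0,0,0,0,0,0,0,0], fingers=-1, grip_force=20)

```text
time: 4.47
ee_pos: [0.4051, -0.3679, 0.088]
tool_rot: [0.0, -0.0, 1.0, -0.0]
contact_force: [-0.4, -2.1, 1.0]
finger_gap: 0.0456
finger_force: 19.3
```

>>> move_arm(targets=[0,0,-0.01,0,0,0,0,0,-0.02,0,0,0,0,0,-0.03,0,0,0,0,0,-0.03,0,0,0,0,0,-0.03,0,0,0,0,0,-0.02,0,0,0])

```text
time: 4.97
ee_pos: [0.405, -0.3674, 0.2311]
tool_rot: [0.001, -0.0, 1.0, -0.001]
contact_force: [-0.1, -0.1, -1.5]
finger_gap: 0.0457
finger_force: 18.8
```

>>> move_arm(targets=[0.011,0.015,0,0,0,0,0,0.03,0,0,0,0,0,0.035,0,0,0,0,0,0.035,0,0,0,0,0,0.035,0,0,0,0,0,0.035,0,0,0,0,0,0.035,0,0,0,0,0,0.035,0,0,0,0,0,0.035,0,0,0,0,0,0.035,0,0,0,0])

```text
time: 5.8
ee_pos: [0.3931, -0.0407, 0.2282]
tool_rot: [-0.0, 0.0, 1.0, 0.0]
contact_force: [1.3, -0.2, -1.2]
finger_gap: 0.0458
finger_force: 18.8
```

>>> move_arm(targets=[0,0.035,0,0,0,0,0,0.035,0,0,0,0,0,0.035,0,0,0,0,0,0.035,0,0,0,0,0,0.035,0,0,0,0,0,0.035,0,0,0,0,0,0.035,0,0,0,0,0,0.035,0,0,0,0,0,0.035,0,0,0,0,0,0.025,0,0,0,0])

```text
time: 6.63
ee_pos: [0.3928, 0.2999, 0.2281]
tool_rot: [-0.0, -0.001, 1.0, 0.0]
contact_force: [-0.4, -1.0, -1.8]
finger_gap: 0.0456
finger_force: 18.8
```

```bash
python3 - <<'E'
from h import *
p=wrist();im=p["color"][...,::-1].copy();s=r.sense();print(s["ee_pos"],s["finger_gap"],s["finger_force"])
a=-.12;R=np.array([[np.cos(a),-np.sin(a)],[np.sin(a),np.cos(a)]])
for q in((.055,.1),(.055,-.1),(-.055,.1),(-.055,-.1)):
    X=np.r_[np.array([.388,.248])+R@q,.012];cv2.drawMarker(im,tuple(int(round(v)) for v in proj(p,X)),(0,255,0),0,12,1)
cv2.imwrite("pics/w2.png",im)
E
```

```text
[0.39287811 0.30242391 0.2279463 ] 0.04572642116267951 18.783634670544416
```

View pics/w2.png

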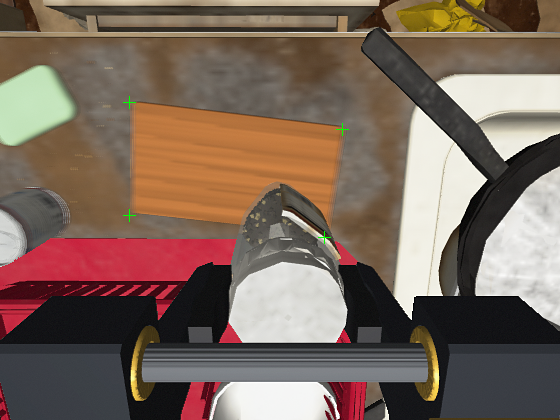

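The board corners match the marks, and the jar is held upright over the board's left half. Lowering and releasing it.

>>> move_arm(targets=[0,-0.003,0.025,0,0,0,0,0,0.03,0,0,0,0,0,0.03,0,0,0,0,0,0.02,0,0,0,0,0,0.015,0,0,0,0,0,0.008,0,0,0,0,0,0.004,0,0,0,0,0,0,0,0,0,0,0,0,0,0,0])

```text
time: 7.43
ee_pos: [0.3942, 0.2946, 0.0965]
tool_rot: [0.001, -0.0, 1.0, 0.0]
contact_force: [-0.2, -0.1, -1.4]
finger_gap: 0.0454
finger_force: 18.8
```

```bash
python3 -c "
from bench import r
s=r.sense();print(s['ee_pos'],s['contact_force'])"
```

```text
[0.39417933 0.29458761 0.09653788] [-0.18762887 -0.05112463 -1.43717738]
```

>>> move_arm(targets=[0,0,0.001,0,0,0,0,0,0.001,0,0,0,0,0,0,0,0,0])

```text
time: 7.68
ee_pos: [0.3939, 0.2945, 0.0941]
tool_rot: [0.0, -0.0, 1.0, 0.0]
contact_force: [-0.5, -1.0, -2.0]
finger_gap: 0.0457
finger_force: 18.8
```

>>> move_arm(targets=[0,0,0,0,0,0,0,0,0,0,0,0,0,0,0,0,0,0,0,0,0,0,0,0,0,0,0,0,0,0,0,0,0,0,0,0], fingers=1)

```text
time: 8.18
ee_pos: [0.3939, 0.2945, 0.0938]
tool_rot: [0.0, -0.0, 1.0, -0.0]
contact_force: [0.6, -0.7, -0.2]
finger_gap: 0.0837
finger_force: 0.0
```

>>> move_arm(targets=[0,0,-0.01,0,0,0,0,0,-0.03,0,0,0,0,0,-0.035,0,0,0,0,0,-0.035,0,0,0,0,0,-0.035,0,0,0])

```text
time: 8.6
ee_pos: [0.3935, 0.2943, 0.2405]
tool_rot: [-0.0, -0.0, 1.0, -0.0]
contact_force: [0.7, 0.2, -0.4]
finger_gap: 0.0882
finger_force: 0.0
```

>>> move_arm(targets=[0,-0.035,0,0,0,0,0,-0.035,0,0,0,0,0,-0.035,0,0,0,0,0,-0.035,0,0,0,0,0,-0.035,0,0,0,0,0,-0.035,0,0,0,0,0,-0.035,0,0,0,0,0,-0.035,0,0,0,0,0,-0.035,0,0,0,0,0,-0.035,0,0,0,0])

```text
time: 9.43
ee_pos: [0.3935, -0.0572, 0.2389]
tool_rot: [0.0, -0.0, 1.0, -0.0]
contact_force: [1.1, -0.1, 0.3]
finger_gap: 0.0881
finger_force: 0.0
```

```bash
python3 - <<'E'
from h import *
p=r.snapshot("top");im=p["color"][...,::-1].copy()
cv2.imwrite("pics/t2.png",np.hstack([cv2.resize(im[230:310,120:260],None,fx=3,fy=3),cv2.resize(im[190:270,335:415],None,fx=3,fy=3)]))
print(proj(p,(.394,.295,.121)))
E
```

```text
(np.float64(142.71604715717615), np.float64(263.4324595833132))
```

View pics/t2.png

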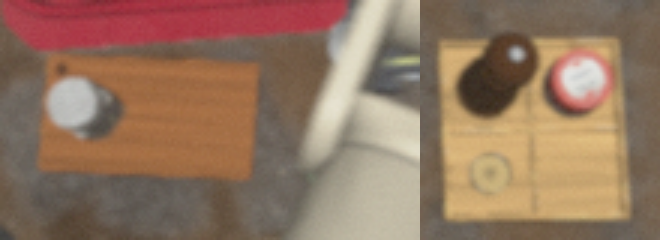

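The jar stands upright on the left of the board (around (145,265) in the full image), and the mill, pot and tealight are unmoved. Next is the mill.

>>> move_arm(targets=[-0.012,-0.03,0,0,0,0,-0.012,-0.03,0,0,0,0,-0.012,-0.03,0,0,0,0,-0.012,-0.03,0,0,0,0,-0.012,-0.03,0,0,0,0,-0.012,-0.03,0,0,0,0,-0.012,-0.03,0,0,0,0,-0.012,-0.025,0,0,0,0,0,0,0,0,0,0,0,0,0,0,0,0])

```text
time: 10.32
ee_pos: [0.49, -0.2912, 0.2379]
tool_rot: [-0.0, 0.001, 1.0, 0.0]
contact_force: [-0.9, 1.0, -0.3]
finger_gap: 0.0881
finger_force: 0.0
```

```bash
python3 - <<'E'
from h import *
print(r.sense()["ee_pos"])
p=wrist();im=p["color"][...,::-1].copy()
for X in((.490,-.292,.176),(.490,-.292,.147),(.485,-.374,.056)):
    u=proj(p,X);print(u);cv2.drawMarker(im,tuple(int(round(v)) for v in u),(0,255,0),0,12,1)
cv2.imwrite("pics/w3.png",im)
E
```

```text
[ 0.48996899 -0.29122102  0.23794143]
(np.float64(283.12621777648553), np.float64(233.06434038070495))
(np.float64(283.3053991776988), np.float64(217.84935165114032))
(np.float64(191.80099593736634), np.float64(180.92575225853375))
```

View pics/w3.png

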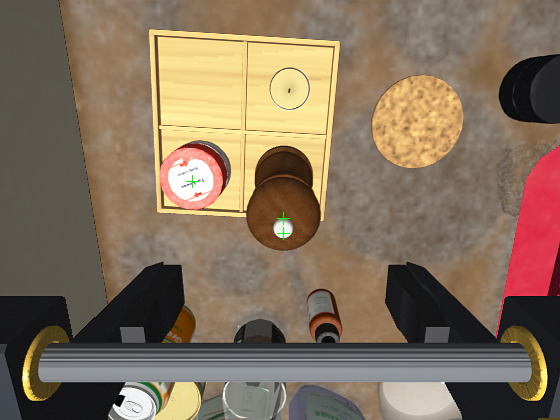

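The mill's knob and head (283,229) line up with the marks. Descending to grip the head.

>>> move_arm(targets=[0,-0.001,0.025,0,0,0,0,0,0.03,0,0,0,0,0,0.025,0,0,0,0,0,0.015,0,0,0,0,0,0.01,0,0,0,0,0,0.005,0,0,0,0,0,0,0,0,0,0,0,0,0,0,0])

```text
time: 11.03
ee_pos: [0.4903, -0.2914, 0.1297]
tool_rot: [0.001, -0.0, 1.0, -0.0]
contact_force: [-0.2, -0.4, -1.1]
finger_gap: 0.0884
finger_force: 0.0
```

>>> move_arm(targets=[0,0,0,0,0,0,0,0,0,0,0,0,0,0,0,0,0,0,0,0,0,0,0,0,0,0,0,0,0,0,0,0,0,0,0,0,0,0,0,0,0,0,0,0,0,0,0,0], fingers=-1, grip_force=30)

```text
time: 11.7
ee_pos: [0.49, -0.2916, 0.1288]
tool_rot: [0.0, -0.0, 1.0, -0.0]
contact_force: [0.3, -0.8, 0.7]
finger_gap: 0.0486
finger_force: 30.0
```

>>> move_arm(targets=[0,0,-0.005,0,0,0,0,0,-0.01,0,0,0,0,0,-0.015,0,0,0,0,0,-0.02,0,0,0,0,0,-0.02,0,0,0,0,0,-0.02,0,0,0,0,0,-0.01,0,0,0])

```text
time: 12.28
ee_pos: [0.4903, -0.2918, 0.2318]
tool_rot: [0.001, -0.0, 1.0, -0.001]
contact_force: [-0.9, -0.7, -2.1]
finger_gap: 0.0487
finger_force: 30.0
```

>>> move_arm(targets=[0.012,0.015,0,0,0,0,0.012,0.025,0,0,0,0,0.012,0.03,0,0,0,0,0.012,0.03,0,0,0,0,0.012,0.03,0,0,0,0,0.012,0.03,0,0,0,0,0.012,0.03,0,0,0,0,0.012,0.03,0,0,0,0,0.012,0.03,0,0,0,0,0,0.03,0,0,0,0])

```text
time: 13.12
ee_pos: [0.3797, -0.01, 0.2289]
tool_rot: [-0.0, 0.0, 1.0, 0.0]
contact_force: [-0.0, 1.4, -2.0]
finger_gap: 0.0488
finger_force: 30.0
```

>>> move_arm(targets=[0,0.03,0,0,0,0,0,0.03,0,0,0,0,0,0.03,0,0,0,0,0,0.03,0,0,0,0,0,0.03,0,0,0,0,0,0.03,0,0,0,0,0,0.02,0,0,0,0,0,0.01,0,0,0,0,0,0,0,0,0,0,0,0,0,0,0,0])

```text
time: 13.95
ee_pos: [0.3817, 0.198, 0.2287]
tool_rot: [-0.0, -0.0, 1.0, -0.0]
contact_force: [-0.8, 0.1, -2.4]
finger_gap: 0.0488
finger_force: 30.0
```

```bash
python3 -c "
from bench import r
s=r.sense();print(s['ee_pos'],s['contact_force'])"
```

```text
[0.38174574 0.19802487 0.22867902] [-0.77610887  0.0620913  -2.38912223]
```

>>> move_arm(targets=[0,0,0.015,0,0,0,0,0,0.025,0,0,0,0,0,0.02,0,0,0,0,0,0.015,0,0,0,0,0,0.01,0,0,0,0,0,0.005,0,0,0,0,0,0.003,0,0,0,0,0,0.001,0,0,0,0,0,0,0,0,0])

```text
time: 14.7
ee_pos: [0.3822, 0.1981, 0.1352]
tool_rot: [0.0, 0.0, 1.0, 0.0]
contact_force: [-0.2, -0.6, -1.9]
finger_gap: 0.0485
finger_force: 30.0
```

>>> move_arm(targets=[0,0,0,0,0,0,0,0,0,0,0,0,0,0,0,0,0,0,0,0,0,0,0,0,0,0,0,0,0,0,0,0,0,0,0,0], fingers=1)

```text
time: 15.2
ee_pos: [0.3819, 0.1985, 0.1349]
tool_rot: [0.0, -0.0, 1.0, 0.0]
contact_force: [-0.4, -0.3, 0.3]
finger_gap: 0.0867
finger_force: 0.0
```

>>> move_arm(targets=[0,0,-0.01,0,0,0,0,0,-0.03,0,0,0,0,0,-0.035,0,0,0,0,0,-0.035,0,0,0])

```text
time: 15.53
ee_pos: [0.3814, 0.1984, 0.246]
tool_rot: [-0.001, -0.0, 1.0, -0.0]
contact_force: [1.0, 0.8, -0.4]
finger_gap: 0.0881
finger_force: 0.0
```

>>> move_arm(targets=[0,-0.035,0,0,0,0,0,-0.035,0,0,0,0,0,-0.035,0,0,0,0,0,-0.035,0,0,0,0,0,-0.035,0,0,0,0,0,-0.035,0,0,0,0,0,-0.035,0,0,0,0,0,-0.035,0,0,0,0,0,-0.035,0,0,0,0,0,-0.035,0,0,0,0])

```text
time: 16.37
ee_pos: [0.3815, -0.1533, 0.2449]
tool_rot: [0.0, 0.0, 1.0, -0.0]
contact_force: [0.9, 0.2, 0.6]
finger_gap: 0.088
finger_force: 0.0
```

```bash
python3 - <<'E'
from h import *
p=r.snapshot("scene");cv2.imwrite("pics/s3.png",p["color"][...,::-1]);print(r.sense()["ee_pos"])
E
```

```text
[ 0.38214915 -0.15831456  0.24470911]
```

View pics/s3.png

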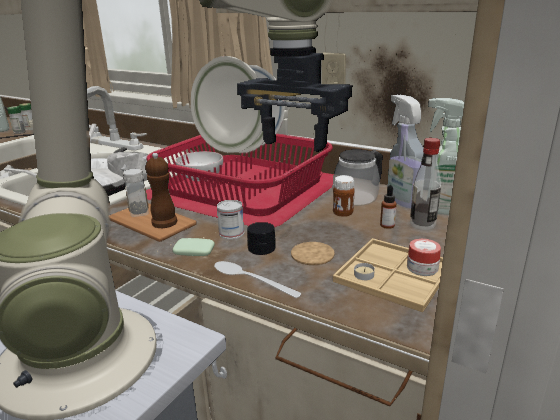

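Both now stand upright on the board, jar at (135,190) and mill at (160,190). Next is the pot.

>>> move_arm(targets=[-0.013,-0.028,0,0,0,0,-0.013,-0.028,0,0,0,0,-0.013,-0.028,0,0,0,0,-0.013,-0.028,0,0,0,0,-0.013,-0.028,0,0,0,0,-0.013,-0.028,0,0,0,0,-0.013,-0.028,0,0,0,0,-0.012,-0.02,0,0,0,0,0,0,0,0,0,0,0,0,0,0,0,0])

```text
time: 17.25
ee_pos: [0.485, -0.3679, 0.2438]
tool_rot: [-0.0, 0.0, 1.0, 0.001]
contact_force: [-0.7, -0.4, -1.1]
finger_gap: 0.0886
finger_force: 0.0
```

```bash
python3 - <<'E'
from h import *
print(r.sense()["ee_pos"])
p=wrist();im=p["color"];hsv=cv2.cvtColor(im,cv2.COLOR_RGB2HSV);H,S,V=[hsv[...,i].astype(int) for i in range(3)]
m=((((H<8)|(H>170))&(S>110)&(V>80))).astype(np.uint8)
c=blob(m,(180,60,390,290));print(cv2.contourArea(c.astype(np.int32)))
h=cv2.convexHull(c.astype(np.float32));(u,v),ra=cv2.minEnclosingCircle(h);print(u,v,ra,ray(p,(u,v),.050),proj(p,(.485,-.374,.056)))
for X in ((.440,-.159,.006),):print(proj(p,X))
E
```

```text
[ 0.48502212 -0.36791858  0.24384011]
458.5
277.8383483886719 177.16917419433594 30.46952247619629 [ 0.47919874 -0.37407494] (np.float64(277.8401162752384), np.float64(184.7906553826042))
(np.float64(493.0174484553345), np.float64(129.63459790467064))
```

>>> move_arm(targets=[0.001,-0.006,0.02,0,0,0,0,0,0.03,0,0,0,0,0,0.03,0,0,0,0,0,0.03,0,0,0,0,0,0.03,0,0,0,0,0,0.03,0,0,0,0,0,0.02,0,0,0,0,0,0.015,0,0,0,0,0,0.01,0,0,0,0,0,0.005,0,0,0])

```text
time: 18.13
ee_pos: [0.4836, -0.3725, 0.0241]
tool_rot: [-0.0, -0.0, 1.0, 0.001]
contact_force: [0.5, 0.4, -0.4]
finger_gap: 0.0878
finger_force: 0.0
```

>>> move_arm(targets=[0,0,0,0,0,0,0,0,0,0,0,0,0,0,0,0,0,0,0,0,0,0,0,0,0,0,0,0,0,0,0,0,0,0,0,0,0,0,0,0,0,0,0,0,0,0,0,0], fingers=-1, grip_force=20)

```text
time: 18.8
ee_pos: [0.4842, -0.3738, 0.0255]
tool_rot: [0.0, -0.0, 1.0, -0.001]
contact_force: [-0.7, 1.0, 5.5]
finger_gap: 0.0572
finger_force: 20.0
```

>>> move_arm(targets=[0,0,-0.005,0,0,0,0,0,-0.01,0,0,0,0,0,-0.02,0,0,0,0,0,-0.03,0,0,0,0,0,-0.025,0,0,0,0,0,-0.01,0,0,0,0,0,0,0,0,0])

```text
time: 19.38
ee_pos: [0.4846, -0.3742, 0.1274]
tool_rot: [0.002, -0.0, 1.0, -0.002]
contact_force: [0.5, -0.6, -1.1]
finger_gap: 0.0574
finger_force: 20.0
```

```bash
python3 - <<'E'
from h import *
s=r.sense();print(s["ee_pos"]);p=wrist();im=p["color"][...,::-1].copy()
for X in((.440,-.159,.006),s["ee_pos"]+np.array([0,0,.032])):
    cv2.drawMarker(im,tuple(int(round(v)) for v in proj(p,X)),(0,255,0),0,12,1)
cv2.imwrite("pics/w4.png",im)
E
```

```text
[ 0.48462627 -0.37420147  0.12742352]
```

View pics/w4.png

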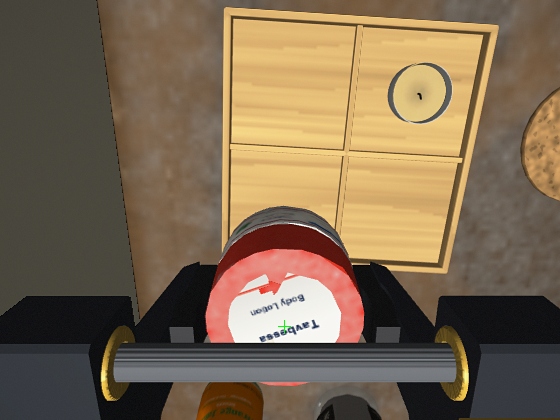

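The pot is held level and centred (285,325). I'll refine the mat centre from the stored wrist picture.

```bash
python3 - <<'E'
from h import *
p=r.snapshot("wrist");Tc=np.array(p["tool_from_camera"])
def P(e):
    T=np.diag([-1.,1,-1,1]);T[:3,3]=e;W=np.linalg.inv(T@Tc);return W[:3,:3],W[:3,3]
for f,e,box in(("w1",(.4045,-.3697,.2379),(435,155,540,255)),("w3",(.490,-.2912,.2379),(362,65,475,175))):
    hsv=cv2.cvtColor(cv2.imread(f"pics/{f}.png"),cv2.COLOR_BGR2HSV);m=((hsv[...,1]>100)&(hsv[...,2]>150)).astype(np.uint8)
    m=cv2.morphologyEx(m,cv2.MORPH_OPEN,np.ones((3,3)))
    c=blob(m,box);R,t=P(e);q=np.array([ray(p,u,.006,R,t) for u in c]);print(cv2.minEnclosingCircle((q*1000).astype(np.float32)),r.sense()["ee_pos"])
E
```

```text
((437.55731201171875, -157.97222900390625), 45.023067474365234) [ 0.48362642 -0.37315562  0.12390318]
((438.33441162109375, -161.66798400878906), 44.74553680419922) [ 0.48362642 -0.37315562  0.12390318]
```

>>> move_arm(targets=[0.006,0.02,0,0,0,0,0.006,0.03,0,0,0,0,0.006,0.03,0,0,0,0,0.006,0.03,0,0,0,0,0.006,0.03,0,0,0,0,0.006,0.03,0,0,0,0,0.006,0.03,0,0,0,0,0.003,0.014,0,0,0,0,0,0,0,0,0,0,0,0,0,0,0,0])

```text
time: 20.32
ee_pos: [0.439, -0.1596, 0.1241]
tool_rot: [-0.0, -0.001, 1.0, 0.0]
contact_force: [0.3, -0.5, -1.2]
finger_gap: 0.0569
finger_force: 20.0
```

>>> move_arm(targets=[0,0,0.02,0,0,0,0,0,0.025,0,0,0,0,0,0.02,0,0,0,0,0,0.015,0,0,0,0,0,0.008,0,0,0,0,0,0,0,0,0,0,0,0,0,0,0])

```text
time: 20.9
ee_pos: [0.4392, -0.1604, 0.0367]
tool_rot: [-0.0, 0.0, 1.0, 0.0]
contact_force: [0.0, -0.8, 0.2]
finger_gap: 0.0573
finger_force: 20.0
```

```bash
python3 -c "
from bench import r
s=r.sense();print(s['ee_pos'],s['contact_force'])"
```

```text
[ 0.4392037  -0.16037137  0.03667649] [ 0.03311411 -0.77951622  0.18979662]
```

>>> move_arm(targets=[0,0,0.004,0,0,0,0,0,0.003,0,0,0,0,0,0.002,0,0,0,0,0,0.001,0,0,0,0,0,0.001,0,0,0,0,0,0,0,0,0,0,0,0,0,0,0])

```text
time: 21.48
ee_pos: [0.439, -0.1595, 0.0259]
tool_rot: [0.0, -0.0, 1.0, -0.0]
contact_force: [-0.4, -1.0, -1.1]
finger_gap: 0.0575
finger_force: 20.0
```

>>> move_arm(targets=[0,0,0.001,0,0,0,0,0,0.0005,0,0,0,0,0,0,0,0,0])

```text
time: 21.73
ee_pos: [0.4391, -0.1596, 0.0254]
tool_rot: [0.0, -0.0, 1.0, -0.0]
contact_force: [-4.1, 2.3, 14.8]
finger_gap: 0.0575
finger_force: 20.0
```

>>> move_arm(targets=[0,0,0,0,0,0,0,0,0,0,0,0,0,0,0,0,0,0,0,0,0,0,0,0,0,0,0,0,0,0,0,0,0,0,0,0], fingers=1)

```text
time: 22.23
ee_pos: [0.4389, -0.1595, 0.0241]
tool_rot: [-0.0, -0.0, 1.0, 0.0]
contact_force: [0.6, 0.3, -0.4]
finger_gap: 0.0883
finger_force: 0.0
```

>>> move_arm(targets=[0,0,-0.01,0,0,0,0,0,-0.03,0,0,0,0,0,-0.035,0,0,0,0,0,-0.035,0,0,0,0,0,-0.035,0,0,0,0,0,-0.035,0,0,0,0,0,-0.035,0,0,0,0,0,-0.005,0,0,0])

```text
time: 22.9
ee_pos: [0.4403, -0.1604, 0.2497]
tool_rot: [0.004, -0.0, 1.0, -0.003]
contact_force: [-0.5, 0.6, -0.3]
finger_gap: 0.0885
finger_force: 0.0
```

```bash
python3 - <<'E'
from h import *
print(r.sense()["ee_pos"])
p=wrist();im=p["color"][...,::-1].copy()
for X in((.4385,-.1595,.056),):
    u=proj(p,X);print(u);cv2.drawMarker(im,tuple(int(round(v)) for v in u),(0,255,0),0,12,1)
cv2.imwrite("pics/w5.png",im)
E
```

```text
[ 0.44025231 -0.16035255  0.24967424]
(np.float64(286.8171486102794), np.float64(179.74806520548583))
```

View pics/w5.png

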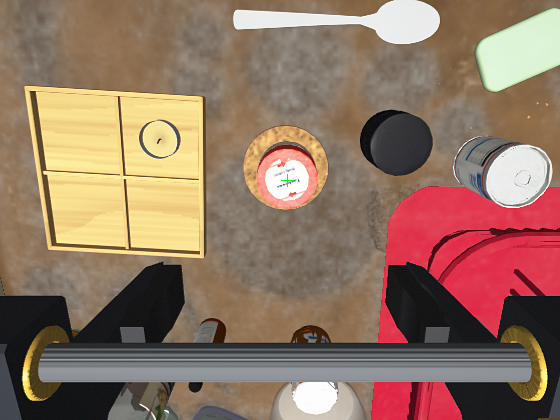

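The pot sits centred on the mat (287,180). Back to the mill, and I'll refine the caddy pose from this view.

>>> move_arm(targets=[0.005,0.03,0,0,0,0,0.005,0.036,0,0,0,0,0.006,0.036,0,0,0,0,0.006,0.036,0,0,0,0,0.006,0.036,0,0,0,0,0.006,0.036,0,0,0,0,0.006,0.036,0,0,0,0,0.006,0.036,0,0,0,0,0.006,0.036,0,0,0,0,0.005,0.036,0,0,0,0])

```text
time: 23.78
ee_pos: [0.3806, 0.196, 0.2429]
tool_rot: [-0.001, -0.0, 1.0, -0.0]
contact_force: [1.3, -0.8, -0.0]
finger_gap: 0.0881
finger_force: 0.0
```

>>> move_arm(targets=[0,0.005,0,0,0,0,0,0,0,0,0,0,0,0,0,0,0,0])

```text
time: 24.03
ee_pos: [0.3816, 0.199, 0.2432]
tool_rot: [-0.001, -0.0, 1.0, -0.0]
contact_force: [-1.0, -0.3, -0.5]
finger_gap: 0.0884
finger_force: 0.0
```

```bash
python3 - <<'E'
from h import *
print(r.sense()["ee_pos"])
p=r.snapshot("wrist");T=np.diag([-1.,1,-1,1]);T[:3,3]=(.4395,-.1597,.2485);W=np.linalg.inv(T@np.array(p["tool_from_camera"]))
q=np.array([ray(p,u,.016,W[:3,:3],W[:3,3]) for u in((25,86),(204,96),(206,257),(48,248))]);print(q,q.mean(0))
# divider crossing at z=.012
print(ray(p,(124,176),.012,W[:3,:3],W[:3,3]), ray(p,(287,180),.056,W[:3,:3],W[:3,3]))
im=cv2.imread("pics/w5.png");
p=wrist();im=p["color"][...,::-1].copy()
cv2.drawMarker(im,tuple(int(round(v)) for v in proj(p,(.382,.1985,.182))),(0,255,0),0,12,1)
cv2.imwrite("pics/w6.png",im)
E
```

```text
[0.38163252 0.19903239 0.24322526]
[[ 0.35344217 -0.40832391]
 [ 0.36252149 -0.23757003]
 [ 0.53128491 -0.24616731]
 [ 0.52079186 -0.41788185]] [ 0.44201011 -0.32748577]
[ 0.44175212 -0.32646742] [ 0.436215  -0.1576265]
```

View pics/w6.png

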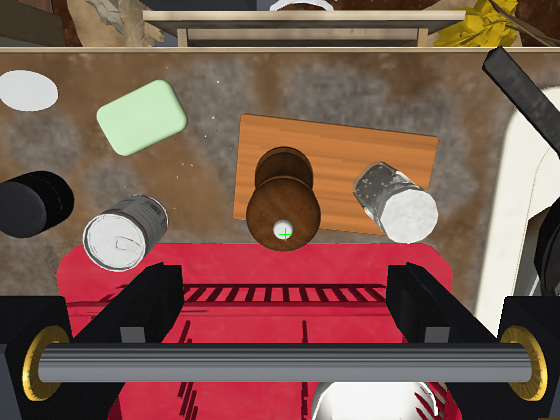

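The mill and jar are upright on the board, and the gripper is lined up with the knob (285,231).

>>> move_arm(targets=[0,0,0.025,0,0,0,0,0,0.03,0,0,0,0,0,0.025,0,0,0,0,0,0.015,0,0,0,0,0,0.008,0,0,0,0,0,0.005,0,0,0,0,0,0,0,0,0,0,0,0,0,0,0])

```text
time: 24.8
ee_pos: [0.3824, 0.1992, 0.1369]
tool_rot: [0.001, 0.0, 1.0, 0.0]
contact_force: [-0.8, -0.1, 0.5]
finger_gap: 0.0881
finger_force: 0.0
```

>>> move_arm(targets=[0,0,0,0,0,0,0,0,0,0,0,0,0,0,0,0,0,0,0,0,0,0,0,0,0,0,0,0,0,0,0,0,0,0,0,0,0,0,0,0,0,0,0,0,0,0,0,0], fingers=-1, grip_force=30)

```text
time: 25.47
ee_pos: [0.3819, 0.1994, 0.1363]
tool_rot: [0.0, -0.0, 1.0, -0.0]
contact_force: [-0.7, 0.1, 1.1]
finger_gap: 0.0484
finger_force: 30.0
```

>>> move_arm(targets=[0,0,-0.005,0,0,0,0,0,-0.01,0,0,0,0,0,-0.015,0,0,0,0,0,-0.02,0,0,0,0,0,-0.02,0,0,0,0,0,-0.02,0,0,0,0,0,-0.01,0,0,0])

```text
time: 26.05
ee_pos: [0.3821, 0.1996, 0.2385]
tool_rot: [0.001, -0.0, 1.0, 0.0]
contact_force: [0.4, -0.2, -2.4]
finger_gap: 0.049
finger_force: 30.0
```

>>> move_arm(targets=[0,-0.015,0,0,0,0,0,-0.025,0,0,0,0,0,-0.03,0,0,0,0,0,-0.03,0,0,0,0,0,-0.03,0,0,0,0,0,-0.03,0,0,0,0,0,-0.03,0,0,0,0,0,-0.03,0,0,0,0,0,-0.03,0,0,0,0,0,-0.03,0,0,0,0])

```text
time: 26.88
ee_pos: [0.3814, -0.0818, 0.2364]
tool_rot: [-0.0, -0.0, 1.0, 0.0]
contact_force: [1.3, 0.1, -2.6]
finger_gap: 0.0489
finger_force: 30.0
```

>>> move_arm(targets=[-0.012,-0.03,0,0,0,0,-0.012,-0.03,0,0,0,0,-0.012,-0.03,0,0,0,0,-0.012,-0.03,0,0,0,0,-0.012,-0.03,0,0,0,0,-0.012,-0.03,0,0,0,0,-0.012,-0.02,0,0,0,0,-0.012,-0.01,0,0,0,0,-0.012,0,0,0,0,0,0,0,0,0,0,0])

```text
time: 27.72
ee_pos: [0.491, -0.2909, 0.2355]
tool_rot: [-0.0, -0.0, 1.0, 0.001]
contact_force: [-0.5, 1.1, -2.3]
finger_gap: 0.0489
finger_force: 30.0
```

>>> move_arm(targets=[0,0,0,0,0,0,0,0,0,0,0,0])

```text
time: 27.88
ee_pos: [0.4894, -0.29, 0.2362]
tool_rot: [-0.0, -0.0, 1.0, 0.0]
contact_force: [0.9, 0.0, -2.1]
finger_gap: 0.0488
finger_force: 30.0
```

>>> move_arm(targets=[0,-0.002,0.02,0,0,0,0,0,0.03,0,0,0,0,0,0.025,0,0,0,0,0,0.015,0,0,0,0,0,0.008,0,0,0,0,0,0.004,0,0,0,0,0,0.002,0,0,0,0,0,0,0,0,0,0,0,0,0,0,0])

```text
time: 28.63
ee_pos: [0.4902, -0.2928, 0.1333]
tool_rot: [0.001, -0.0, 1.0, -0.001]
contact_force: [-0.9, 0.1, -2.7]
finger_gap: 0.0487
finger_force: 30.0
```

```bash
python3 -c "
from bench import r
s=r.sense();print(s['ee_pos'],s['contact_force'])"
```

```text
[ 0.49023976 -0.29277667  0.13330047] [-0.86738542  0.14654905 -2.68380666]
```

>>> move_arm(targets=[0,0,0.001,0,0,0,0,0,0.001,0,0,0,0,0,0.0005,0,0,0,0,0,0,0,0,0,0,0,0,0,0,0])

```text
time: 29.05
ee_pos: [0.4902, -0.2927, 0.1303]
tool_rot: [0.0, -0.0, 1.0, -0.0]
contact_force: [-0.2, -0.5, 3.9]
finger_gap: 0.049
finger_force: 30.0
```

>>> move_arm(targets=[0,0,0,0,0,0,0,0,0,0,0,0,0,0,0,0,0,0,0,0,0,0,0,0,0,0,0,0,0,0,0,0,0,0,0,0], fingers=1)

```text
time: 29.55
ee_pos: [0.49, -0.2925, 0.1297]
tool_rot: [-0.0, -0.0, 1.0, 0.0]
contact_force: [-0.2, 0.7, -0.4]
finger_gap: 0.0862
finger_force: 0.0
```

>>> move_arm(targets=[0,0,-0.01,0,0,0,0,0,-0.03,0,0,0,0,0,-0.035,0,0,0,0,0,-0.035,0,0,0])

```text
time: 29.88
ee_pos: [0.4897, -0.2922, 0.2417]
tool_rot: [-0.0, -0.0, 1.0, 0.0]
contact_force: [0.4, -0.7, 0.4]
finger_gap: 0.0879
finger_force: 0.0
```

>>> move_arm(targets=[0.0097,0.03,0,0,0,0,0.0097,0.03,0,0,0,0,0.0097,0.03,0,0,0,0,0.0097,0.03,0,0,0,0,0.0097,0.03,0,0,0,0,0.0097,0.03,0,0,0,0,0.0097,0.03,0,0,0,0,0.0097,0.03,0,0,0,0,0.0097,0.03,0,0,0,0,0.0097,0.03,0,0,0,0])

```text
time: 30.72
ee_pos: [0.3922, 0.0087, 0.2406]
tool_rot: [0.001, 0.0, 1.0, -0.0]
contact_force: [1.2, 0.3, -0.4]
finger_gap: 0.0881
finger_force: 0.0
```

>>> move_arm(targets=[0,0.036,0,0,0,0,0,0.036,0,0,0,0,0,0.036,0,0,0,0,0,0.036,0,0,0,0,0,0.036,0,0,0,0,0,0.036,0,0,0,0,0,0.036,0,0,0,0,0,0.033,0,0,0,0,0,0,0,0,0,0,0,0,0,0,0,0])

```text
time: 31.55
ee_pos: [0.3924, 0.2934, 0.2401]
tool_rot: [0.0, -0.002, 1.0, -0.0]
contact_force: [0.4, -0.6, 0.4]
finger_gap: 0.0879
finger_force: 0.0
```

```bash
python3 - <<'E'
from h import *
print(r.sense()["ee_pos"])
p=wrist();im=p["color"][...,::-1].copy()
u=proj(p,(.394,.2945,.121));print(u)
cv2.drawMarker(im,tuple(int(round(v)) for v in u),(0,0,255),0,12,1)
t=r.snapshot("top")["color"][...,::-1]
cv2.imwrite("pics/w7.png",np.hstack([im,cv2.resize(t[190:270,335:415],(240,420))]))
E
```

```text
[0.39244857 0.29342086 0.24007621]
(np.float64(286.12641014219724), np.float64(207.8058737028413))
```

View pics/w7.png

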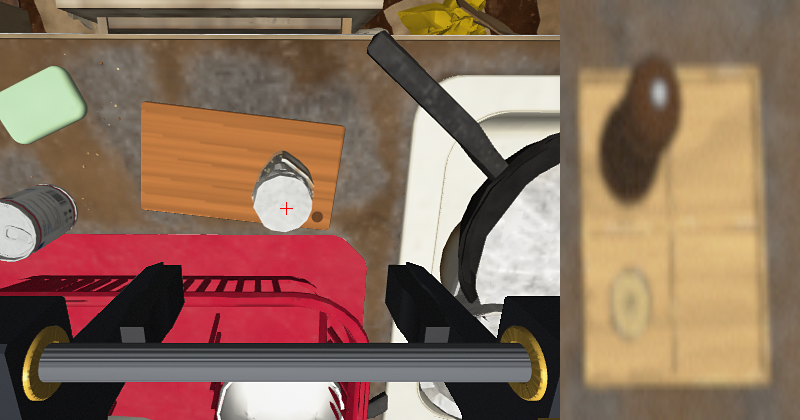

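The mill is back in the back-left compartment, upright. The jar lid is at (283,204), so I correct by about 1 mm and grip it.

>>> move_arm(targets=[0.001,-0.001,0.025,0,0,0,0,0,0.03,0,0,0,0,0,0.03,0,0,0,0,0,0.025,0,0,0,0,0,0.02,0,0,0,0,0,0.01,0,0,0,0,0,0.005,0,0,0,0,0,0,0,0,0,0,0,0,0,0,0])

```text
time: 32.4
ee_pos: [0.3924, 0.2909, 0.0955]
tool_rot: [0.0, 0.0, 1.0, 0.0]
contact_force: [0.5, 0.1, 0.2]
finger_gap: 0.0881
finger_force: 0.0
```

>>> move_arm(targets=[0,0,0,0,0,0,0,0,0,0,0,0,0,0,0,0,0,0,0,0,0,0,0,0,0,0,0,0,0,0,0,0,0,0,0,0,0,0,0,0,0,0,0,0,0,0,0,0], fingers=-1, grip_force=20)

```text
time: 33.07
ee_pos: [0.3917, 0.2914, 0.0946]
tool_rot: [-0.0, -0.0, 1.0, -0.0]
contact_force: [0.1, -1.2, -2.4]
finger_gap: 0.0451
finger_force: 18.8
```

>>> move_arm(targets=[0,0,-0.01,0,0,0,0,0,-0.02,0,0,0,0,0,-0.03,0,0,0,0,0,-0.03,0,0,0,0,0,-0.03,0,0,0,0,0,-0.02,0,0,0])

```text
time: 33.57
ee_pos: [0.392, 0.2916, 0.2374]
tool_rot: [0.001, -0.0, 1.0, 0.0]
contact_force: [-0.7, 0.3, -2.1]
finger_gap: 0.0451
finger_force: 18.8
```

>>> move_arm(targets=[0,-0.015,0,0,0,0,0,-0.03,0,0,0,0,0,-0.035,0,0,0,0,0,-0.035,0,0,0,0,0,-0.035,0,0,0,0,0,-0.035,0,0,0,0,0,-0.035,0,0,0,0,0,-0.035,0,0,0,0,0,-0.035,0,0,0,0,0,-0.035,0,0,0,0])

```text
time: 34.4
ee_pos: [0.3914, -0.0351, 0.2347]
tool_rot: [-0.0, -0.0, 1.0, 0.0]
contact_force: [0.6, -0.1, -1.0]
finger_gap: 0.045
finger_force: 18.8
```

>>> move_arm(targets=[0,-0.035,0,0,0,0,0,-0.035,0,0,0,0,0,-0.035,0,0,0,0,0,-0.035,0,0,0,0,0,-0.035,0,0,0,0,0,-0.035,0,0,0,0,0,-0.035,0,0,0,0,0,-0.035,0,0,0,0,0,-0.035,0,0,0,0,-0.013,-0.02,0,0,0,0])

```text
time: 35.23
ee_pos: [0.4034, -0.3718, 0.2343]
tool_rot: [-0.001, 0.001, 1.0, -0.0]
contact_force: [0.2, -0.1, -1.5]
finger_gap: 0.0449
finger_force: 18.8
```

>>> move_arm(targets=[0,0,0,0,0,0,0,0,0,0,0,0,0,0,0,0,0,0])

```text
time: 35.48
ee_pos: [0.4048, -0.3677, 0.2344]
tool_rot: [-0.0, -0.0, 1.0, 0.001]
contact_force: [-0.1, -0.3, -0.3]
finger_gap: 0.0446
finger_force: 18.8
```

>>> move_arm(targets=[0,-0.001,0.02,0,0,0,0,0,0.03,0,0,0,0,0,0.03,0,0,0,0,0,0.025,0,0,0,0,0,0.02,0,0,0,0,0,0.01,0,0,0,0,0,0.005,0,0,0,0,0,0.002,0,0,0,0,0,0,0,0,0,0,0,0,0,0,0])

```text
time: 36.32
ee_pos: [0.4053, -0.3699, 0.0939]
tool_rot: [0.001, -0.0, 1.0, -0.001]
contact_force: [0.2, -0.5, -2.3]
finger_gap: 0.0451
finger_force: 18.8
```

>>> move_arm(targets=[0,0,0.001,0,0,0,0,0,0,0,0,0,0,0,0,0,0,0])

```text
time: 36.57
ee_pos: [0.4051, -0.3697, 0.0922]
tool_rot: [0.0, -0.0, 1.0, -0.0]
contact_force: [0.5, 0.5, -0.8]
finger_gap: 0.0447
finger_force: 18.8
```

>>> move_arm(targets=[0,0,0.0015,0,0,0,0,0,0.001,0,0,0,0,0,0.0005,0,0,0,0,0,0,0,0,0,0,0,0,0,0,0])

```text
time: 36.98
ee_pos: [0.405, -0.3696, 0.0888]
tool_rot: [0.0, -0.0, 1.0, 0.0]
contact_force: [0.2, 0.8, -0.6]
finger_gap: 0.0453
finger_force: 18.9
```

>>> move_arm(targets=[0,0,0.0005,0,0,0,0,0,0,0,0,0,0,0,0,0,0,0])

```text
time: 37.23
ee_pos: [0.4052, -0.3696, 0.0886]
tool_rot: [0.0, -0.0, 1.0, -0.0]
contact_force: [0.9, 0.8, 4.9]
finger_gap: 0.0448
finger_force: 19.7
```

>>> move_arm(targets=[0,0,0,0,0,0,0,0,0,0,0,0,0,0,0,0,0,0,0,0,0,0,0,0,0,0,0,0,0,0,0,0,0,0,0,0], fingers=1)

```text
time: 37.73
ee_pos: [0.4049, -0.3695, 0.0881]
tool_rot: [-0.0, -0.0, 1.0, 0.0]
contact_force: [-1.1, -0.4, 1.4]
finger_gap: 0.083
finger_force: 0.0
```

>>> move_arm(targets=[0,0,-0.01,0,0,0,0,0,-0.03,0,0,0,0,0,-0.035,0,0,0,0,0,-0.035,0,0,0,0,0,-0.035,0,0,0])

```text
time: 38.15
ee_pos: [0.4047, -0.3692, 0.2358]
tool_rot: [0.0, -0.0, 1.0, -0.0]
contact_force: [-0.1, -0.9, 0.3]
finger_gap: 0.0883
finger_force: 0.0
```

>>> move_arm(targets=[0.005,0.03,0,0,0,0,0.005,0.03,0,0,0,0,0.005,0.03,0,0,0,0,0,0.03,0,0,0,0,0,0.03,0,0,0,0,0,0.03,0,0,0,0,0,0.03,0,0,0,0,0,0.03,0,0,0,0,0,0.03,0,0,0,0,0,0.03,0,0,0,0])

```text
time: 38.98
ee_pos: [0.3896, -0.0682, 0.2341]
tool_rot: [0.0, 0.0, 1.0, -0.0]
contact_force: [0.6, 0.4, -0.5]
finger_gap: 0.0883
finger_force: 0.0
```

>>> move_arm(targets=[0,0.03,0,0,0,0,0,0.03,0,0,0,0,0,0.03,0,0,0,0,0,0.03,0,0,0,0,0,0.02,0,0,0,0,0,0,0,0,0,0,0,0,0,0,0,0])

```text
time: 39.57
ee_pos: [0.3898, 0.071, 0.2338]
tool_rot: [0.0, -0.001, 1.0, -0.0]
contact_force: [0.4, 0.1, -0.2]
finger_gap: 0.0885
finger_force: 0.0
```

```bash
python3 - <<'E'
from h import *
t=r.snapshot("top")["color"][...,::-1];s=r.snapshot("scene")["color"][...,::-1]
cv2.imwrite("pics/f.png",np.hstack([cv2.resize(t[190:275,285:415],(520,340)),cv2.resize(s[165:305,325:455],(280,302),interpolation=2)[:340] if 0 else cv2.resize(s[165:305,325:455],(280,340))]))
E
```

```text
(no output)
```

View pics/f.png

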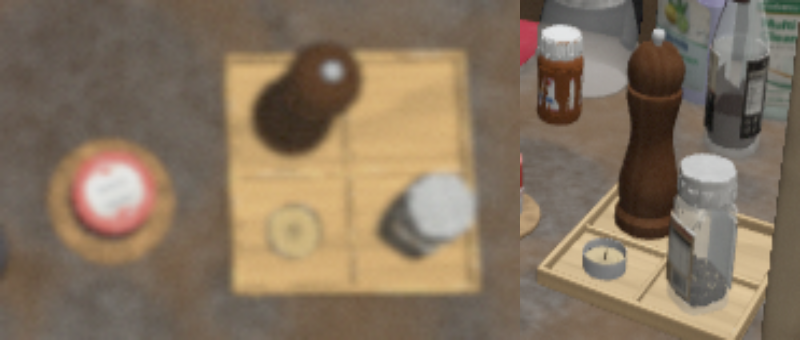

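The final view shows the mill (310,95) and jar (430,215) upright in their own compartments. The pot is centred on the mat (112,195), the tealight is untouched, and the arm is clear.

```bash
python3 -c "
from bench import r
print(r.hand_in())"
```

```text
the job is handed in; nothing more can be done
None
```

I handed the job in at about 40 s: the pot is centred on the cork mat, the mill and jar stand upright in the compartments they came from, and the tealight and other things were not touched.

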